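# Thread the C-hook back through the dustpan's hanging ring

### The arm

A 7-joint arm with a two-finger parallel gripper is mounted at the origin on the work surface. World frame = base frame: x ahead of the robot, y to its left, z up, the work surface at z = 0. Lengths are in mm, angles in rad, forces in N, time in s.
With the tool pointing down it reaches from about 425 to 925 mm from the base axis. Payload 6.8 kg.
Tool frame: the origin (TCP) lies midway between the tips of the shut fingers; the grasp point (between the pads) lies 19 mm behind it; z points along the fingers, y is the line along which they close (so a half turn about z gives the same grasp; the last joint's range is limited). The gripper opens to 88 mm and grips with 3 to 60 N. Pads are 20 mm wide; open, the fingers measure 115 mm over their backs; the gripper's body (75 mm by 178 mm) begins 61 mm behind the grasp point.
Start: joints at [1.034, 0.477, 0.022, 1.555, -0.011, 1.109, -0.083], TCP at [280.662, -613.902, 222.664] pointing down, gripper open.
Joint ranges: [-2.96, 2.96], [-0.34, 2.1], [-1.41, 1.46], [0.24, 2.44], [-1.37, 4.51], [0.17, 1.92], [-2.96, 2.96]. Speed limits (rad/s): [2.39, 2.39, 3.14, 3.14, 3.14, 3.14, 3.14].

### API

Orientations are given as a unit quaternion [x, y, z, w].
In Python, from workcell import manip, vision gives the robot as it stands.
- The arm moves only by the tool servo_tool, never from a script. Its argument "increments" is a list of rows, each a list of 5 numbers: the opening, from 0 (shut) to 1 (fully open), then the shift along the world's x, y, z in cm, then the turn about the world's z in degrees. In form: [[fingers, dx, dy, dz, twist], ...]. A call has 1 to 10 rows; each row shifts and turns the commanded pose from where the row before left it; what a row does not reach is not made up. A row lasts 1/10 s, in which the tool goes at most 50 mm and 8.59 degrees, less where a joint would pass 70% of its speed; a pose out of reach is approached as far as the arm can. A call is refused whole if a number of a shift passes 5 or a number of a turn 8.59, either way. A call with a gripper value outside its range is refused whole. The fingers move at their own pace and stop on an object; "squeeze" is the grip in N (left out, the last holds). Time passes only in rows, so rows that do not move let the fingers close. It gives the time, the measured TCP pose, the force, the opening and the grip force at its end, in the units of the state.
- manip.read_state(): the state, without advancing time (a new reading comes with each control period).
- vision.read_camera(name): name is "side" or "top"; returns the picture (480x640x3 uint8, red, green, blue); there is no depth.
- vision.get_calibration(name): a dict with "mtx" (3x3 intrinsics, pixels), "R" (3x3) and "t" (3): a world point X has camera coordinates R X + t. Camera axes: x right, y down, z forward; pixel columns grow to the right and rows downward; lengths in mm; the calibration is good to about 2 mm. A picture is of the moment at which its call begins. get_calibration takes no time and is no camera call.
- manip.sign_off(): hands the job in; it is judged then, once.
The state is a dict: "clock": time; "q": joint angles; "dq": joint speeds; "joint_efforts": joint torques, N m; "position": TCP position; "orientation": TCP orientation; "contact_force": force on the tool from outside, world axes, zero at the start; "moment": the same for the moment, N m; "gripper_width": finger opening in mm; "grip_force": force on a finger pad.
Only numpy, scipy, OpenCV 4.12 (cv2) and the standard library are available. Lean on these libraries where they do the work, as an engineer would, in place of code of your own. Each camera call takes 0.05 s, during which the arm holds its last target. There are 200 camera calls.

### The job

The red dustpan has lost its hanger. Pick up the C-shaped hook with the blue grip, turn its curved bar through the steel ring at the end of the dustpan's handle until the ring sits about the middle of the bend, and leave the hook lying flat on the shelf and let go. Leave the yellow-gripped rod where it is.

Things in the scene. Friction and masses are not known exactly. Their poses are not given: they have to be found in the camera images.
- hook_grip (a point): Centre of the loose C-hook's blue plastic grip, 18 mm above its underside. Hook about 90 g, starts flat on the shelf, z up. The grip is a block 32 mm along the hook's x, 50 mm along y, 36 mm tall; grasp it from above across its 32 mm. The bar's half circle is centred at x +45, y +20, z -4 mm from here. Turning the hook clockwise from above about that centre drives the tip forward along its arc.
- hook_bend (a point): Middle of the C-hook's bend, at x +45, y +65, z -4 mm from hook_grip, same axes. The round dark-coated aluminium bar, 8 mm thick, is a flat half circle, 45 mm centre-line radius, centred 45 mm from here to -y. From there the free tip is at x +45, this point at y +45 (bar along x), and at x -45 the bar enters the grip. The bar's centre-line is 14 mm above the shelf when flat.
- ring_centre (a point): Centre of the upright dark steel ring at the end of the red dustpan's handle; the dustpan is fixed. Clear hole 40 mm, outer diameter 52 mm, wire 6 mm, centre 26 mm above the shelf (hole spans heights 6 to 46 mm). x points level from the ring along the handle (28 mm wide, top 37 mm high) to the pan, y is level along the hole's axis, z up. It is free except on the handle's side.
- rod_grip (a point): Centre of the yellow grip (32 x 50 x 36 mm, 18 mm above its underside) of a loose straight dark rod with a short bent end, reaching 115 mm from here along y. A bystander: leave it where it is.
Things that resemble listed ones, but are neither listed nor needed, are in the scene too. Leave any green look-alike of the part that bears hook_grip alone.

How it is judged:
By the outcome, as a careful person would: the job done as asked, in the order asked, and still so for the second after the job is handed in, with the robot touching nothing.
It also fails if it takes over 50 s, if anything falls off the work surface, if the arm or the gripper's body presses on something with over 40 N, if the wrist force passes 120 N, or if a joint passes its speed limit or range.

## Working session

There is one attempt and no reset: what is moved stays moved. The work goes in short steps, Python scripts to look and compute and a tool call to move; the robot and the scene stay as the last step left them, time stands still between calls to the robot, and variables do not carry over. Pictures are saved under pics/ and viewed, at most 10 in all, crops included, and the job is handed in when it is done.

Besides the shell and the picture viewer there is one more tool, called after "Request:" as name(argument=value, ...) on one line, values as JSON. servo_tool: Moves the arm, as the interface text tells. Its arguments: {"type":"object","properties":{"increments":{"type":"array","items":{"type":"array","items":{"type":"number"}}},"squeeze":{"type":"number"}},"required":["increments"]}

```bash
mkdir -p pics
python3 - <<'E'
from workcell import manip, vision
import cv2
for n in("top","side"):
    cv2.imwrite(f"pics/{n}0.png",vision.read_camera(n)[:,:,::-1])
    c=vision.get_calibration(n);print(n,c["mtx"].tolist(),c["R"].round(4).tolist(),c["t"].round(1).tolist())
s=manip.read_state();print(s["position"],s["orientation"],s["gripper_width"],s["clock"])
E
```

```text
top [[533.8819294309728, 0.0, 323.9301221245955], [0.0, 533.8819294309728, 237.74648276499283], [0.0, 0.0, 1.0]] [[0.002, -0.9994, -0.0331], [-0.9904, 0.0026, -0.1386], [0.1386, 0.0331, -0.9898]] [-17.6, 491.2, 938.0]
side [[441.11634172470883, 0.0, 324.565058307932], [0.0, 441.11634172470883, 245.8757627757288], [0.0, 0.0, 1.0]] [[0.9763, -0.2163, -0.0008], [-0.1694, -0.7626, -0.6243], [0.1345, 0.6096, -0.7812]] [-498.0, 82.9, 851.8]
[ 280.45098956 -613.39700602  221.78371946] [ 9.77097633e-01  2.12789934e-01 -2.20733578e-04 -7.81465048e-04] 87.75359551416051 0.1
```

View pics/top0.png

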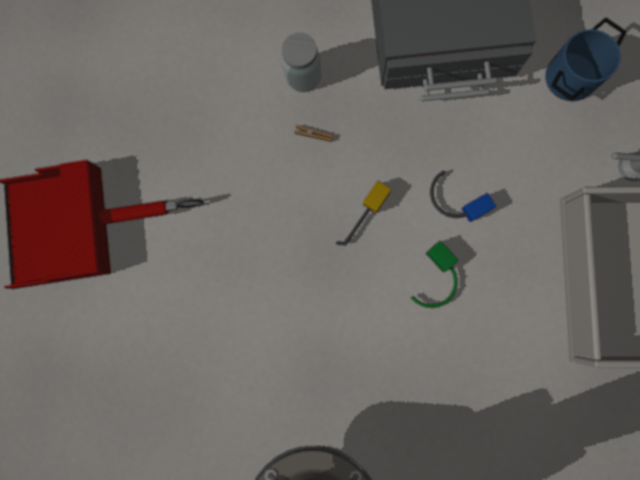

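View pics/side0.png

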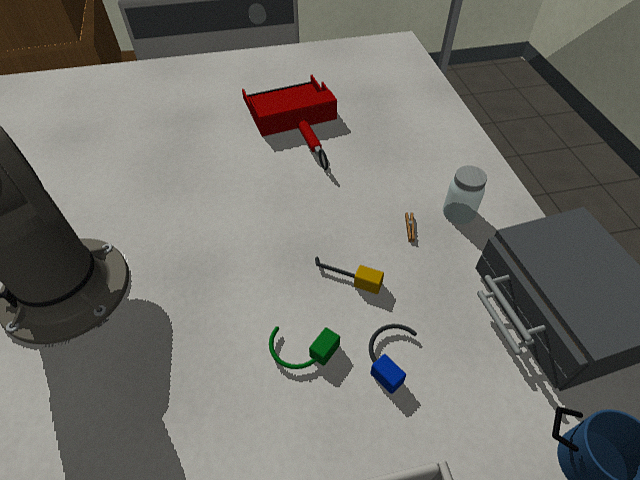

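Candidates: blue grip with a dark C-bar at top px (479,207), side px (388,373), which fits the description. The green look-alike is at (442,256), the yellow rod at (376,196) and the blue mug at (580,65). The ring is at the handle end, near (195,203). Next I'll fit the hook and ring, with one close crop to check.

```bash
cat > h.py <<'E'
import numpy as np, cv2
from workcell import manip, vision
from scipy.optimize import minimize
def proj(n,X):
    c=vision.get_calibration(n)
    p=(np.atleast_2d(X)@np.array(c["R"]).T+c["t"])@np.array(c["mtx"]).T
    return p[:,:2]/p[:,2:]
def ray(n,uv,z):
    c=vision.get_calibration(n);R=np.array(c["R"]);o=-R.T@c["t"]
    d=R.T@np.linalg.solve(c["mtx"],[*uv,1]);return o+d*(z-o[2])/d[2]
def place(p,L):   # p: x,y,z,yaw
    c,s=np.cos(p[3]),np.sin(p[3]);L=np.atleast_2d(L)
    return L@np.array([[c,s,0],[-s,c,0],[0,0,1]])+p[:3]
BOX=np.array([[a,b,c] for a in(-16,16) for b in(-25,25) for c in(-18,18)])
a=np.linspace(0,np.pi,40)
BAR=np.c_[45+45*np.cos(a),20+45*np.sin(a),0*a-4]
def bluemask(im):
    h=cv2.cvtColor(im,cv2.COLOR_RGB2HSV)
    m=cv2.inRange(h,(112,150,60),(128,255,255))
    n,l,st,_=cv2.connectedComponentsWithStats(m)
    return (l==1+np.argmax(st[1:,4])).astype(np.uint8)
def fit_grip(ims,p0,z=18,masks=None):
    ms={n:cv2.GaussianBlur((bluemask(i) if masks is None else masks[n]).astype(np.float32),(0,0),1) for n,i in ims.items()}
    def cost(q):
        e=0
        for n,m in ms.items():
            k=np.zeros(m.shape,np.uint8)
            hull=cv2.convexHull((proj(n,place([q[0],q[1],z,q[2]/50],BOX))).astype(np.float32))
            cv2.fillConvexPoly(k,np.round(hull*16).astype(np.int32),1,cv2.LINE_AA,4)
            e+=np.abs(cv2.GaussianBlur(k.astype(np.float32),(0,0),1)-m).sum()/m.sum()
        return e
    q=np.array([p0[0],p0[1],p0[2]*50])
    for s in(12,4): 
        r=minimize(cost,q,method="Nelder-Mead",options=dict(initial_simplex=[q,q+[s,0,0],q+[0,s,0],q+[0,0,s*2]],xatol=.05,fatol=1e-4));q=r.x
    return np.array([q[0],q[1],z,q[2]/50]),r.fun
def ringpts(p,r=23):
    t=np.linspace(0,2*np.pi,60);return place(p,np.c_[r*np.cos(t),0*t,r*np.sin(t)])
E
python3 - <<'E'
from h import *
ims={n:cv2.imread(f"pics/{n}0.png")[:,:,::-1].copy() for n in("top","side")}
for n,i in ims.items(): m=bluemask(i);print(n,m.sum(),np.argwhere(m).mean(0)[::-1])
c=ray("top",(479,207),30);print(c)
p,f=fit_grip(ims,[c[0],c[1],.5]);print("hook",p,np.degrees(p[3]),f)
print("ring guess",ray("top",(193,203),26),ray("side",(323,158),26),"handle",ray("top",(108,216),37),ray("top",(165,208),37))
def ov(n,box,k):
    i=cv2.resize(ims[n][:,:,::-1][box[1]:box[3],box[0]:box[2]],None,fx=k,fy=k,interpolation=cv2.INTER_CUBIC);return i
def dr(i,n,box,k,X,col):
    for u in (proj(n,X)-box[:2]+.5)*k: cv2.circle(i,tuple(int(v) for v in u),1,col,-1)
b=[(420,160,500,230),(150,180,240,230),(360,310,440,400),(290,115,350,185)]
A=ov("top",b[0],5);dr(A,"top",b[0],5,place(p,BAR),(0,255,255));dr(A,"top",b[0],5,place(p,BOX),(0,255,0))
C=ov("side",b[2],4);dr(C,"side",b[2],4,place(p,BAR),(0,255,255));dr(C,"side",b[2],4,place(p,BOX),(0,255,0))
B=ov("top",b[1],4);D=ov("side",b[3],4)
out=np.zeros((600,800,3),np.uint8)
for im,(x,y) in((A[:340,:],(0,0)),(B,(400,0)),(C[:,:],(420,220)),(D[:250],(0,345))):
    hh=min(im.shape[0],600-y);ww=min(im.shape[1],800-x);out[y:y+hh,x:x+ww]=im[:hh,:ww]
cv2.imwrite("pics/crop1.png",out)
E
```

```text
top 2 [487.5 194.5]
side 6 [388.33333333 381.66666667]
[ 547.68933672 -300.61056959   30.        ]
hook [ 3.59794383e+02 -7.32801626e+01  1.80000000e+01  6.53690861e-02] 3.7453727456590222 373.6666564941406
ring guess [558.53455949 227.35296075  26.        ] [559.03715692 238.03854837  26.        ] handle [532.50496535 381.98726935  37.        ] [547.08453298 276.05596549  37.        ]
```

View pics/crop1.png

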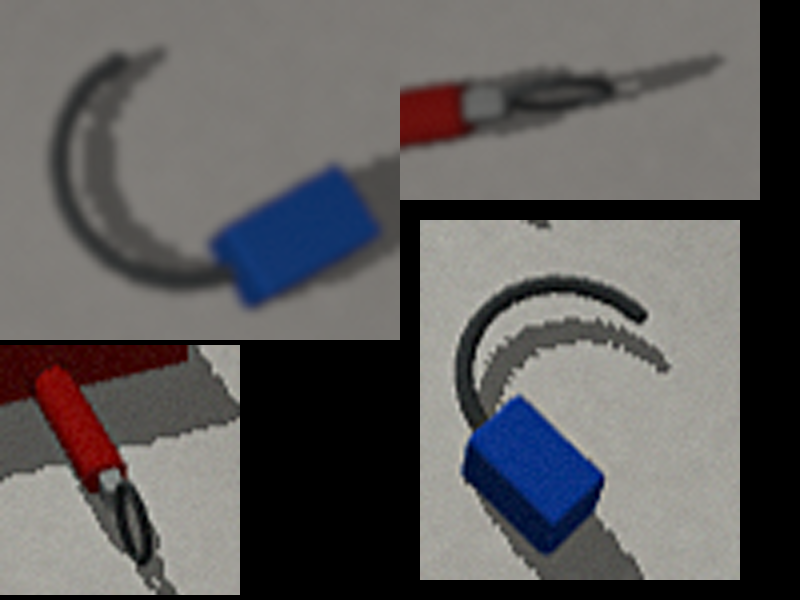

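The crop confirms the blue block with the dark C-bar, and the ring stands upright on the grey collar at about top px (191,203) and side px (324,159). The colour mask was wrong, so I'll widen it and fit the ring as well.

```bash
python3 - <<'E'
import re
s=open("h.py").read()
s=s[:s.index("def bluemask")]+'''def bluemask(im,near=None):
    i=im.astype(int);m=((i[...,2]-i[...,0]>70)&(i[...,2]>1.5*i[...,1])).astype(np.uint8)
    n,l,st,ce=cv2.connectedComponentsWithStats(m)
    k=[j for j in range(1,n) if st[j,4]>60]
    if not k: return m*0
    if near is not None: j=min(k,key=lambda j:np.hypot(*(ce[j]-near)))
    else: j=max(k,key=lambda j:st[j,4])
    return (l==j).astype(np.uint8)
'''+s[s.index("def fit_grip"):].replace("bluemask(i) if","bluemask(i,proj(n,[p0[0],p0[1],z])[0]) if")+'''
def fit_ring(ims,p0):
    ms={}
    for n,i in ims.items():
        m=(i.max(2)<75).astype(np.float32);roi=np.zeros_like(m)
        u=proj(n,[p0[0],p0[1],26])[0].astype(int);cv2.circle(roi,tuple(int(v) for v in u),18,1,-1)
        ms[n]=m*roi;print(n,ms[n].sum())
    def ren(n,q,big=4):
        pts=proj(n,ringpts([q[0],q[1],26,q[2]/50]))
        d=1/np.linalg.norm(np.array(vision.get_calibration(n)["R"])@[q[0],q[1],26]+vision.get_calibration(n)["t"])*vision.get_calibration(n)["mtx"][0][0]*6
        lo=pts.mean(0).astype(int)-30
        k=np.zeros((60*8,60*8),np.uint8);cv2.polylines(k,[np.round((pts-lo+.5)*8).astype(np.int32)],True,255,int(round(d*8)))
        o=np.zeros(ms[n].shape,np.float32);o[lo[1]:lo[1]+60,lo[0]:lo[0]+60]=cv2.resize(k,(60,60),interpolation=cv2.INTER_AREA)/255;return o
    g=lambda a:cv2.GaussianBlur(a,(0,0),.8)
    cost=lambda q:sum(np.abs(g(ren(n,q))-g(m)).sum()/m.sum() for n,m in ms.items())
    best=None
    for dy in(-.2,0,.2):
        q=np.array([p0[0],p0[1],(p0[2]+dy)*50])
        for s in(8,3):
            r=minimize(cost,q,method="Nelder-Mead",options=dict(initial_simplex=[q,q+[s,0,0],q+[0,s,0],q+[0,0,s]]));q=r.x
        if best is None or r.fun<best.fun: best=r
    q=best.x;return np.array([q[0],q[1],26,q[2]/50]),best.fun
'''
open("h.py","w").write(s)
E
python3 - <<'E'
from h import *
ims={n:cv2.imread(f"pics/{n}0.png")[:,:,::-1].copy() for n in("top","side")}
for y0 in (.3,.6):
    p,f=fit_grip(ims,[547,-300,y0]);print("hook",p,np.degrees(p[3]),f)
r,f=fit_ring(ims,[560,233,1.7]);print("ring",r,np.degrees(r[3]),f)
for n in ims: r1,f=fit_ring({n:ims[n]},r[[0,1,3]]);print(n,r1,f)
for n in ims: p1,f=fit_grip({n:ims[n]},p[[0,1,3]]);print(n,p1,f)
# red handle direction
i=ims["top"].astype(int);m=(i[...,0]>120)&(i[...,1]<40);
pts=np.argwhere(m[195:230,112:163])+[195,112]
W=np.array([ray("top",(c,r_),33)[:2] for r_,c in pts]);d=np.linalg.svd(W-W.mean(0))[2][0];print("handle mean",W.mean(0),np.degrees(np.arctan2(*d[::-1])))
o=[]
for n,b in(("top",(420,160,500,230)),("top",(150,180,230,230)),("side",(360,310,440,400)),("side",(285,120,365,185))):
    im=cv2.resize(ims[n][b[1]:b[3],b[0]:b[2],::-1],None,fx=4,fy=4,interpolation=cv2.INTER_CUBIC)
    for X in(place(p,BAR),place(p,BOX),ringpts(r)):
        for u in(proj(n,X)-b[:2]+.5)*4: cv2.circle(im,tuple(int(v) for v in u),1,(0,255,255),-1)
    o.append(cv2.copyMakeBorder(im,0,360-im.shape[0],0,0,cv2.BORDER_CONSTANT))
v=np.vstack([np.hstack(o[:2])[:290],np.hstack([o[2],o[3]])[:310]]);cv2.imwrite("pics/crop2.png",v);print(v.shape)
E
```

```text
hook [ 549.95885696 -301.25903386   18.            0.63701546] 36.498297394189905 1.2313268184661865
hook [ 548.56338181 -298.83068583   18.            0.61523015] 35.2500912438288 1.2252600193023682
top 252.0
side 179.0Traceback (most recent call last):
  File "<stdin>", line 5, in <module>
  File "h.py", line 60, in fit_ring
    r=minimize(cost,q,method="Nelder-Mead",options=dict(initial_simplex=[q,q+[s,0,0],q+[0,s,0],q+[0,0,s]]));q=r.x
    res = _minimize_neldermead(fun, x0, args, callback, bounds=bounds,
                               **options)
    fxr = func(xr)
    fx = function(np.copy(x), *(wrapper_args + args))
  File "h.py", line 55, in <lambda>
    cost=lambda q:sum(np.abs(g(ren(n,q))-g(m)).sum()/m.sum() for n,m in ms.items())
                  ~~~^^^^^^^^^^^^^^^^^^^^^^^^^^^^^^^^^^^^^^^^^^^^^^^^^^^^^^^^^^^^^^
  File "h.py", line 55, in <genexpr>
    cost=lambda q:sum(np.abs(g(ren(n,q))-g(m)).sum()/m.sum() for n,m in ms.items())
                               ~~~^^^^^
  File "h.py", line 50, in ren
    d=1/np.linalg.norm(np.array(vision.get_calibration(n)["R"])@[q[0],q[1],26]+vision.get_calibration(n)["t"])*vision.get_calibration(n)["mtx"][0][0]*6
                                                                               ~~~~~~~~~~~~~~~~~~~~~~^^^
ValueError: time passes only in moves, steps and waits
```

```bash
python3 - <<'E'
s=open("h.py").read()
s=s.replace("def proj(n,X):","CAL={n:vision.get_calibration(n) for n in('top','side')}\ndef proj(n,X):",1)
s=s.replace("vision.get_calibration(n)","CAL[n]").replace("CAL={n:CAL[n]","CAL={n:vision.get_calibration(n)")
s=s.replace("astype(np.int32),1,cv2.LINE_AA,4)","astype(np.int32),255,cv2.LINE_AA,4)").replace("k.astype(np.float32),(0,0),1)","k.astype(np.float32)/255,(0,0),1)")
s=s.replace("(i[...,2]-i[...,0]>70)&(i[...,2]>1.5*i[...,1])","(i[...,2]-i[...,0]>35)&(i[...,2]>1.5*i[...,1])&(i[...,2]>2*i[...,0])")
s=s.replace("ms[n]=m*roi;print(n,ms[n].sum())","ms[n]=m*roi").replace("i.max(2)<75","i.max(2)<T")
s=s.replace("def fit_ring","T=62\ndef fit_ring")
open("h.py","w").write(s)
E
cat > m.py <<'E'
from h import *
ims={n:cv2.imread(f"pics/{n}0.png")[:,:,::-1].copy() for n in("top","side")}
print("sorted dark",np.sort(ims["top"].max(2)[190:215,175:210].ravel())[:260:20],np.sort(ims["side"].max(2)[148:172,317:332].ravel())[:260:20])
p,f=fit_grip(ims,[547,-300,.5]);print("hook",p,np.degrees(p[3]),f)
for n in ims: p1,f=fit_grip({n:ims[n]},p[[0,1,3]]);print(n,p1,f)
r,f=fit_ring(ims,[560,233,1.7]);print("ring",r,np.degrees(r[3]),f)
for n in ims: r1,f=fit_ring({n:ims[n]},r[[0,1,3]]);print(n,r1,f)
i=ims["top"].astype(int);m=(i[...,0]>120)&(i[...,1]<40);
pts=np.argwhere(m[195:230,112:163])+[195,112]
W=np.array([ray("top",(c,r_),33)[:2] for r_,c in pts]);d=np.linalg.svd(W-W.mean(0))[2][0];print("handle mean",W.mean(0),np.degrees(np.arctan2(*d[::-1])))
o=[]
for n,b in(("top",(420,160,500,230)),("top",(150,180,230,230)),("side",(360,310,440,400)),("side",(285,120,365,185))):
    im=cv2.resize(ims[n][b[1]:b[3],b[0]:b[2],::-1],None,fx=4,fy=4,interpolation=cv2.INTER_CUBIC)
    for X in(place(p,BAR),place(p,BOX),ringpts(r)):
        for u in(proj(n,X)-b[:2]+.5)*4: cv2.circle(im,tuple(int(v) for v in u),1,(0,255,255),-1)
    o.append(cv2.copyMakeBorder(im,0,360-im.shape[0],0,0,cv2.BORDER_CONSTANT))
v=np.vstack([np.hstack(o[:2])[:280],np.hstack([o[2],o[3]])[:320]]);cv2.imwrite("pics/crop2.png",v)
E
python3 m.py
```

```text
sorted dark [30 37 42 45 49 51 54 57 59 63 65 69 72] [  0  16  21  27  39  51  61  78  84  89  99 138 160]
hook [ 549.19463117 -302.47714224   18.            0.60377812] 34.5939382709458 0.53923499584198
top [ 549.21622536 -302.47905876   18.            0.60441453] 0.3406883478164673
side [ 549.19463117 -302.47714224   18.            0.60377812] 0.19800151884555817
ring [557.90478877 234.52223978  26.           1.7207455 ] 98.59145457711288 0.5528296232223511
top [558.36319305 234.41010767  26.           1.72049696] 0.21005161106586456
side [557.43666687 233.63401983  26.           1.71541249] 0.29350996017456055m.py:10: RuntimeWarning: Mean of empty slice.
  W=np.array([ray("top",(c,r_),33)[:2] for r_,c in pts]);d=np.linalg.svd(W-W.mean(0))[2][0];print("handle mean",W.mean(0),np.degrees(np.arctan2(*d[::-1])))
  ret = ret.dtype.type(ret / rcount)
Traceback (most recent call last):
  File "m.py", line 10, in <module>
    W=np.array([ray("top",(c,r_),33)[:2] for r_,c in pts]);d=np.linalg.svd(W-W.mean(0))[2][0];print("handle mean",W.mean(0),np.degrees(np.arctan2(*d[::-1])))
                                                             ~~~~~~~~~~~~~^^^^^^^^^^^^^
numpy.linalg.LinAlgError: 1-dimensional array given. Array must be at least two-dimensional
```

```bash
sed -i 's/(i\[...,0\]>120)&(i\[...,1\]<40)/(i[...,0]>2*i[...,1])\&(i[...,0]>90)/' m.py; python3 m.py | tail -1
```

```text
handle mean [542.8726445  328.86816253] -80.3937344811633
```

View pics/crop2.png

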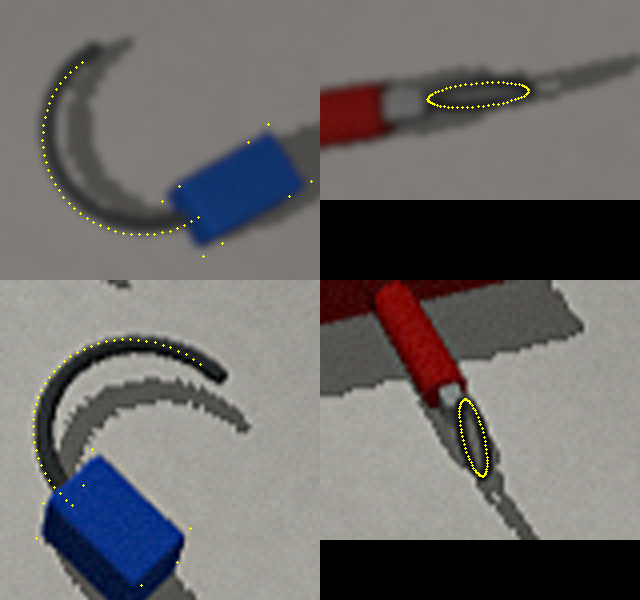

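The ring overlay fits well at (558, 234.5), yaw 98.5°. The hook overlay is a few mm short in x, so I'll refit it with multiple starts.

Run:
```python
from h import *
ims={n:cv2.imread(f"pics/{n}0.png")[:,:,::-1].copy() for n in("top","side")}
for n,i in ims.items():
    m=bluemask(i,proj(n,[549,-301,18])[0]);ys,xs=np.nonzero(m)
    q=cv2.convexHull(proj(n,place([552,-301,18,.55],BOX)).astype(np.float32));print(n,m.sum(),cv2.contourArea(q),xs.min(),xs.max(),ys.min(),ys.max(),q[:,0].min(0),q[:,0].max(0), xs.mean(),ys.mean(),q[:,0].mean(0))
b=[]
for x in(549,552,555):
  for y in(-304,-301,-298):
    for w in(.45,.55,.65):
      b.append((*fit_grip(ims,[x,y,w])[::-1],))
b.sort(key=lambda t:t[0])
for f,p in b[:4]:print(f,p,np.degrees(p[3]))
```

```text
top 482 591.676161667332 463 495 194 220 [459.1594  189.58823] [496.49832 221.89075] 478.7136929460581 206.93153526970954 [477.5569  205.87523]
side 808 895.4198413006961 371 405 354 393 [370.12476 350.49448] [408.33847 393.04633] 387.6522277227723 373.2339108910891 [388.8436  371.64978]
0.540163516998291 [ 549.08131178 -302.41546017   18.            0.62751868] 35.95417196601469
0.5405551195144653 [ 549.08423788 -302.73670695   18.            0.62710667] 35.93056540955562
0.5407049655914307 [ 549.47449488 -303.19781602   18.            0.62184283] 35.62896980275656
0.5407267808914185 [ 549.01161936 -302.57212419   18.            0.621081  ] 35.58532005006832
```

```bash
cat >> h.py <<'E'
from scipy.spatial import cKDTree
from scipy.optimize import least_squares
def fit_bar(ims,p0,z=18,T=dict(top=62,side=62),ret=False):
    D={}
    for n,i in ims.items():
        C=proj(n,place([p0[0],p0[1],z,p0[2]],BAR));roi=np.zeros(i.shape[:2],np.uint8)
        cv2.polylines(roi,[C.astype(np.int32)],False,255,15)
        m=((i.max(2)<T[n])&(i.max(2)-i.min(2).astype(int)<25)&(roi>0)).astype(np.uint8)
        k,l,st,_=cv2.connectedComponentsWithStats(m);m=l==1+np.argmax(st[1:,4])
        D[n]=np.argwhere(m)[:,::-1].astype(float)
    def res(q):
        e=[]
        for n,d in D.items():
            C=proj(n,place([q[0],q[1],z,q[2]/50],BAR))
            C2=C[:36] if True else C
            e+=[cKDTree(C).query(d)[0]/np.sqrt(len(d)),3*cKDTree(d).query(C2)[0]/6]
        # grip centroid
            u=proj(n,place([q[0],q[1],z,q[2]/50],BOX)).astype(np.float32);M=cv2.moments(cv2.convexHull(u))
            e.append((np.array([M["m10"],M["m01"]])/M["m00"]-G[n]))
        return np.concatenate(e)
    G={n:np.argwhere(bluemask(i,proj(n,[p0[0],p0[1],z])[0])).mean(0)[::-1] for n,i in ims.items()}
    r=least_squares(res,[p0[0],p0[1],p0[2]*50],diff_step=1e-3,loss="soft_l1")
    q=r.x;return np.array([q[0],q[1],z,q[2]/50]),r.cost,{n:len(d) for n,d in D.items()},res(q)
def show(ims,boxes,pts,name,k=4):
    o=[]
    for n,b in boxes:
        im=cv2.resize(ims[n][b[1]:b[3],b[0]:b[2],::-1],None,fx=k,fy=k,interpolation=cv2.INTER_CUBIC)
        for X in pts:
            for u in(proj(n,X)-b[:2]+.5)*k: cv2.circle(im,tuple(int(v) for v in u),1,(0,255,255),-1)
        o.append(im)
    H=max(i.shape[0] for i in o)
    cv2.imwrite(name,np.hstack([cv2.copyMakeBorder(i,0,H-i.shape[0],0,4,cv2.BORDER_CONSTANT) for i in o]))
E
python3 - <<'E'
from h import *
ims={n:cv2.imread(f"pics/{n}0.png")[:,:,::-1].copy() for n in("top","side")}
for s in([550,-302,.6],[554,-300,.5]):
    p,c,k,e=fit_bar(ims,s);print(p,np.degrees(p[3]),c,k)
for n in ims: print(n,fit_bar({n:ims[n]},p[[0,1,3]])[:2])
show(ims,[("top",(420,160,500,230)),("side",(360,310,440,400))],[place(p,BAR),place(p,BOX)],"pics/crop3.png")
E
```

```text
[ 550.85246049 -304.08182424   18.            0.56544581] 32.397658370050976 4.249989808494705 {'top': 172, 'side': 282}
[ 5.49499181e+02 -3.02476793e+02  1.80000000e+01  4.78855077e-01] 27.436374896357158 3.2002084060886284 {'top': 172, 'side': 282}
top (array([ 5.49895758e+02, -3.02603288e+02,  1.80000000e+01,  4.93343885e-01]), np.float64(1.2477421390147274))
side (array([ 5.49140879e+02, -3.02617172e+02,  1.80000000e+01,  4.72878936e-01]), np.float64(1.6944229224207374))
```

View pics/crop3.png

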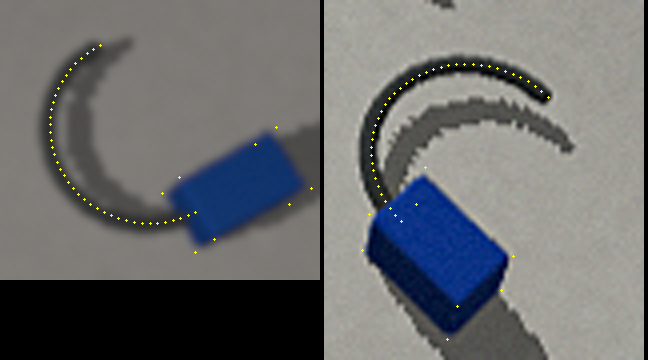

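Hook grip is at about (549.5, -302.5), yaw 27.5°, in agreement between the two cameras, and the overlay fits. Moving over it.

Request:
servo_tool(increments=[[1,2.7,3.1,0,8.5],[1,2.7,3.1,0,8.5],[1,2.7,3.1,0,8.5],[1,2.7,3.1,0,8.5],[1,2.7,3.1,0,8.5],[1,2.7,3.1,0,8.5],[1,2.7,3.1,0,8.5],[1,2.7,3.1,0,8.5],[1,2.7,3.1,0,8.5],[1,2.6,3.1,0,8.5]], squeeze=25)

```text
clock: 1.1
position: [550.3, -302.5, 222.3]
orientation: [0.574, 0.819, -0.0, -0.0]
contact_force: [0.3, -0.3, 0.1]
gripper_width: 87.9
grip_force: 0.0
```

Request:
servo_tool(increments=[[1,-0.1,0,-4,7.6],[1,0,0,-4,0],[1,0,0,-4,0],[1,0,0,-3,0],[1,0,0,-2,0],[1,0,0,0,0]])

```text
clock: 1.7
position: [546.1, -302.8, 49.2]
orientation: [0.521, 0.853, -0.0, -0.003]
contact_force: [-0.1, 0.0, 0.4]
gripper_width: 87.7
grip_force: 0.0
```

Run:
```python
from h import *
ims={n:vision.read_camera(n) for n in("top","side")}
s=manip.read_state();P=s["position"];print(P,s["orientation"])
y=np.radians(27.5)
show(ims,[("top",(410,140,530,260)),("side",(320,280,450,420))],[place([549.5,-302.5,18,y],BAR)],"pics/c4.png",3)
```

```text
[ 548.68373886 -303.8262527    52.77675757] [ 5.21238222e-01  8.53411176e-01  6.24781058e-05 -2.76804284e-04]
```

View pics/c4.png

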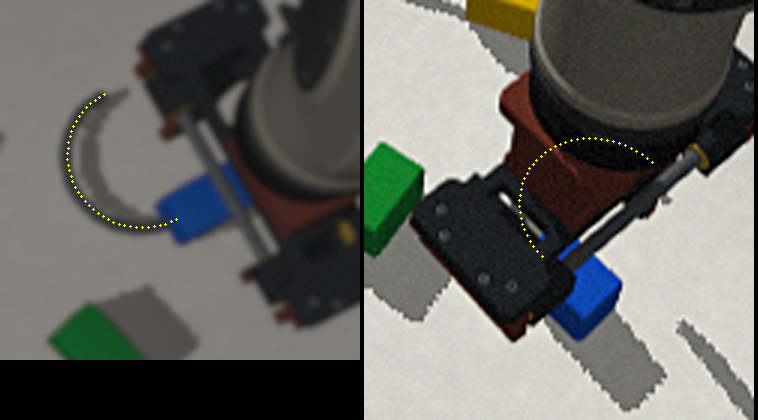

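The fingers straddle the blue grip, with the green block clear to the side. Descending and closing.

Request:
servo_tool(increments=[[1,0,0,-2,0],[1,0,0,-1.7,0],[1,0,0,-1,0],[1,0,0,0,0],[0.2,0,0,0,0],[0.2,0,0,0,0],[0.2,0,0,0,0],[0.2,0,0,0,0],[0.2,0,0,0,0],[0.2,0,0,0,0]])

```text
clock: 2.8
position: [548.7, -303.9, 5.8]
orientation: [0.521, 0.853, 0.0, 0.0]
contact_force: [-0.3, -0.2, 0.2]
gripper_width: 43.3
grip_force: 0.0
```

Request:
servo_tool(increments=[[0,0,0,0,0],[0,0,0,0,0],[0,0,0,0,0],[0,0,0,0,0],[0,0,0,0,0],[0,0,0,0,0]])

```text
clock: 3.4
position: [548.7, -303.9, 5.7]
orientation: [0.521, 0.853, 0.0, 0.0]
contact_force: [0.0, 1.3, 1.1]
gripper_width: 31.8
grip_force: 24.9
```

Gripped (31.8 mm, 25 N). Lifting, then carrying and turning to the pre-insertion pose: grip at (610,171), yaw 133.5°.

Request:
servo_tool(increments=[[0,0,0,2,0],[0,0,0,4,0],[0,0,0,4,0],[0,0.5,2,3,4],[0,0.5,4,0,8],[0,0.5,4,0,8],[0,0.5,4,0,8],[0,0.5,4,0,8],[0,0.5,4,0,8],[0,0.5,4,0,8]])

```text
clock: 4.4
position: [583.3, -42.6, 135.5]
orientation: [0.092, 0.996, -0.0, -0.0]
contact_force: [0.7, -0.4, -0.2]
gripper_width: 32.1
grip_force: 24.9
```

Request:
servo_tool(increments=[[0,0.5,4,0,8],[0,0.5,4,0,8],[0,0.5,4,0,8],[0,0.5,4,0,8],[0,0.5,3,0,8],[0,0,2,0,8],[0,0,0.5,0,6],[0,0,0,0,0],[0,0,0,0,0]])

```text
clock: 5.3
position: [608.5, 170.3, 135.2]
orientation: [-0.366, 0.931, -0.0, -0.0]
contact_force: [0.7, -0.2, -1.0]
gripper_width: 31.8
grip_force: 24.9
```

Run:
```python
from h import *
ims={n:vision.read_camera(n) for n in("top","side")}
s=manip.read_state();P=s["position"];o=s["orientation"];y=2*np.arctan2(o[1],o[0])-np.pi/2
ey=np.array([-np.sin(y),np.cos(y)]);g=P[:2]+.9*ey
p=[*g,P[2]+12.3,y];print(P,np.degrees(y))
np.save("p.npy",p)
for n,i in ims.items(): cv2.imwrite(f"pics/{n}5.png",i[:,:,::-1])
show(ims,[("top",(150,140,290,270)),("side",(270,80,410,210))],[place(p,BAR),ringpts([558,234.5,26,np.radians(98.5)])],"pics/c5.png",2.8)
```

```text
[608.78932306 169.78359281 135.42771054] 132.96343747762953
```

View pics/c5.png

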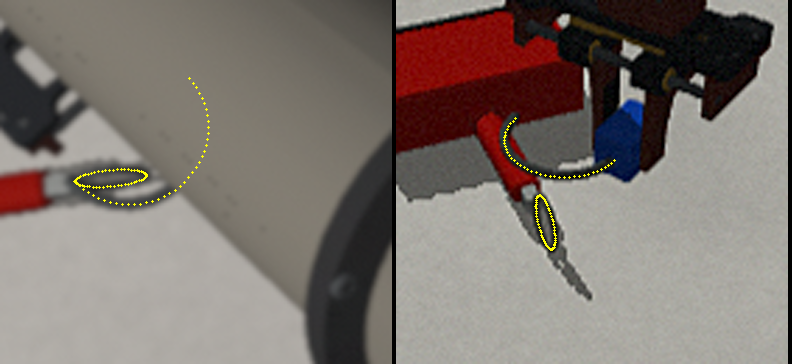

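The carried hook matches the prediction to about 1–2 mm. Lowering to a 12 mm lift, with the tip beside the ring; I'll also compute the arc steps.

Request:
servo_tool(increments=[[0,0.2,0.2,-3,0],[0,0,0,-3.5,0],[0,0,0,-3,0],[0,0,0,-1.5,0],[0,0,0,-0.8,0],[0,0,0,0,0]])

```text
clock: 6.0
position: [610.6, 172.8, 17.5]
orientation: [-0.367, 0.93, -0.0, -0.0]
contact_force: [-1.1, 0.8, -0.7]
gripper_width: 32.0
grip_force: 24.9
```

```bash
cat > arc.py <<'E'
from h import *
import sys
s=manip.read_state();P=s["position"];o=s["orientation"];y0=np.degrees(2*np.arctan2(o[1],o[0])-np.pi/2)%360
print(s["clock"],P.round(1),y0.round(2),s["contact_force"].round(1),s["grip_force"])
ph=np.radians(98.5);R=np.array([558,234.5]);C=R-45*np.array([np.cos(ph),np.sin(ph)])
def at(d): a=np.radians(d);c,t=np.cos(a),np.sin(a);return C+[c*-45+t*20.9,t*-45-c*20.9]
ys=np.linspace(y0,float(sys.argv[1]),int(sys.argv[2])+1);print("pos err cm",(at(y0)-P[:2])/10)
t=np.array([at(v) for v in ys]);t[0]=P[:2]
d=np.round(np.diff(t,axis=0)/10,2);print(ys[1]-ys[0],d.tolist(),at(ys[-1]))
E
python3 arc.py 8.5 25
```

```text
6.0 [610.6 172.8  17.5] 133.12 [-1.1  0.8 -0.7] 24.926198422908783
pos err cm [ 0.00238222 -0.13736498]
-4.9847981209609316 [[-0.18, -0.53], [-0.21, -0.38], [-0.24, -0.36], [-0.27, -0.33], [-0.3, -0.31], [-0.33, -0.28], [-0.35, -0.25], [-0.37, -0.22], [-0.39, -0.19], [-0.4, -0.15], [-0.42, -0.12], [-0.42, -0.08], [-0.43, -0.04], [-0.43, -0.01], [-0.43, 0.03], [-0.43, 0.07], [-0.42, 0.11], [-0.41, 0.14], [-0.39, 0.18], [-0.38, 0.21], [-0.36, 0.24], [-0.33, 0.27], [-0.31, 0.3], [-0.28, 0.33], [-0.25, 0.35]] [523.23492634 162.6724311 ]
```

Request:
servo_tool(increments=[[0,-0.18,-0.5,0,-5],[0,-0.21,-0.38,0,-5],[0,-0.24,-0.36,0,-5],[0,-0.27,-0.33,0,-5],[0,-0.3,-0.31,0,-5],[0,-0.33,-0.28,0,-5],[0,-0.35,-0.25,0,-5],[0,-0.37,-0.22,0,-5],[0,0,0,0,0]])

```text
clock: 6.9
position: [589.0, 147.1, 19.5]
orientation: [-0.027, 1.0, 0.0, 0.001]
contact_force: [-0.6, 0.1, -0.2]
gripper_width: 32.0
grip_force: 24.9
```

```bash
python3 arc.py 8.5 17
python3 - <<'E'
from h import *
ims={n:vision.read_camera(n) for n in("top","side")}
s=manip.read_state();P=s["position"];o=s["orientation"];y=2*np.arctan2(o[1],o[0])-np.pi/2
p=[*(P[:2]+.9*np.array([-np.sin(y),np.cos(y)])),P[2]+12.3,y]
show(ims,[("top",(150,150,250,270)),("side",(280,110,380,210))],[place(p,BAR),ringpts([558,234.5,26,np.radians(98.5)])],"pics/c6.png",3.9)
E
```

```text
6.9 [589.  147.1  19.5] 93.11 [-0.6  0.1 -0.2] 24.927087128162384
pos err cm [-0.10185249 -0.08894966]
-4.977276178184965 [[-0.49, -0.27], [-0.4, -0.15], [-0.42, -0.12], [-0.42, -0.08], [-0.43, -0.04], [-0.43, -0.0], [-0.43, 0.03], [-0.43, 0.07], [-0.42, 0.11], [-0.41, 0.14], [-0.39, 0.18], [-0.38, 0.21], [-0.36, 0.24], [-0.33, 0.27], [-0.31, 0.3], [-0.28, 0.33], [-0.25, 0.35]] [523.23492634 162.6724311 ]
```

View pics/c6.png

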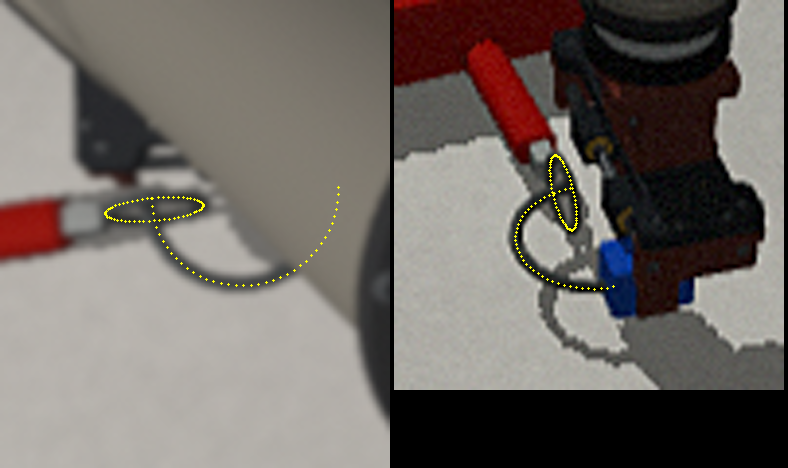

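The tip is at the middle of the ring's hole, at side px of about (322,160), with no contact force. Continuing the arc.

Request:
servo_tool(increments=[[0,-0.42,-0.22,0,-5],[0,-0.4,-0.15,0,-5],[0,-0.42,-0.12,0,-5],[0,-0.42,-0.08,0,-5],[0,-0.43,-0.04,0,-5],[0,-0.43,0,0,-5],[0,-0.43,0.03,0,-5],[0,-0.43,0.07,0,-5],[0,0,0,0,0]])

```text
clock: 7.9
position: [554.4, 142.4, 18.2]
orientation: [0.315, 0.949, 0.0, 0.0]
contact_force: [-0.2, 0.3, -0.8]
gripper_width: 31.6
grip_force: 24.9
```

```bash
python3 arc.py 8.5 9
```

```text
7.9 [554.4 142.4  18.2] 53.27 [-0.2  0.3 -0.8] 24.9270361661911
pos err cm [ 0.01091796 -0.10041888]
-4.974783611616203 [[-0.41, 0.01], [-0.41, 0.14], [-0.39, 0.18], [-0.38, 0.21], [-0.36, 0.24], [-0.33, 0.27], [-0.31, 0.3], [-0.28, 0.33], [-0.25, 0.35]] [523.23492634 162.6724311 ]
```

Request:
servo_tool(increments=[[0,-0.41,0.05,0,-5],[0,-0.41,0.14,0,-5],[0,-0.39,0.18,0,-5],[0,-0.38,0.21,0,-5],[0,-0.36,0.24,0,-5],[0,-0.33,0.27,0,-5],[0,-0.31,0.3,0,-5],[0,-0.28,0.33,0,-5],[0,-0.25,0.33,0,-4.7],[0,0,0,0,0]])

```text
clock: 8.9
position: [523.3, 163.3, 18.0]
orientation: [0.652, 0.759, 0.0, -0.0]
contact_force: [0.5, 0.0, -1.1]
gripper_width: 31.6
grip_force: 24.9
```

```bash
python3 arc.py 8.5 1
python3 - <<'E'
from h import *
ims={n:vision.read_camera(n) for n in("top","side")}
s=manip.read_state();P=s["position"];o=s["orientation"];y=2*np.arctan2(o[1],o[0])-np.pi/2
p=[*(P[:2]+.9*np.array([-np.sin(y),np.cos(y)])),P[2]+12.3,y]
show(ims,[("top",(150,150,250,270)),("side",(280,110,380,210))],[place(p,BAR),ringpts([558,234.5,26,np.radians(98.5)])],"pics/c7.png",3.9)
E
```

```text
8.9 [523.3 163.3  18. ] 8.69 [ 0.5  0.  -1.1] 24.92700219154358
pos err cm [-0.00208093 -0.07268635]
-0.1861093931739255 [[-0.01, -0.06]] [523.23492634 162.6724311 ]
```

View pics/c7.png

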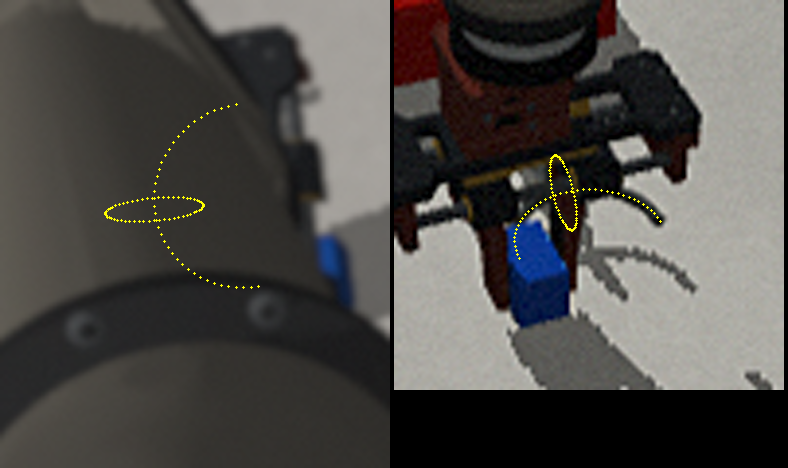

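The bar passes through the ring with the ring at mid-bend. The tip sticks out free on the far side, at side px of about (349,166), with no contact force. Lowering to flat, then releasing part-way and backing off upward.

Request:
servo_tool(increments=[[0,0,0,-0.4,0],[0,0,0,-0.4,0],[0,0,0,-0.3,0],[0,0,0,-0.1,0],[0,0,0,0,0],[0,0,0,0,0]])

```text
clock: 9.6
position: [523.0, 161.8, 5.6]
orientation: [0.653, 0.757, -0.0, 0.0]
contact_force: [-1.6, -1.9, 3.3]
gripper_width: 31.9
grip_force: 24.9
```

Request:
servo_tool(increments=[[0.6,0,0,0,0],[0.6,0,0,0,0],[0.6,0,0,0,0],[0.6,0,0,0,0],[0.6,0,0,0,0],[0.6,0,0,0,0],[0.6,0,0,0,0]])

```text
clock: 10.3
position: [523.1, 162.2, 5.7]
orientation: [0.653, 0.757, -0.0, -0.0]
contact_force: [0.4, -1.0, -0.2]
gripper_width: 52.5
grip_force: 0.0
```

Request:
servo_tool(increments=[[0.6,0,0,1,0],[0.6,0,0,2,0],[0.6,0,0,3,0],[0.6,0,0,4,0],[0.6,0,0,4,0],[0.6,0,-4,3,0],[0.6,0,-5,0,0],[0.6,0,-5,0,0],[0.6,0,-5,0,0],[0.6,0,-5,0,0]])

```text
clock: 11.3
position: [522.9, -79.7, 176.8]
orientation: [0.653, 0.757, 0.0, 0.001]
contact_force: [0.9, 1.3, 0.3]
gripper_width: 52.8
grip_force: 0.0
```

Request:
servo_tool(increments=[[0.6,0,-5,0,0],[0.6,0,-5,0,0],[0.6,0,-5,0,0],[0.6,0,0,0,0],[0.6,0,0,0,0]])

```text
clock: 11.8
position: [522.7, -229.0, 176.1]
orientation: [0.654, 0.756, 0.0, 0.0]
contact_force: [-0.3, 0.4, 0.3]
gripper_width: 52.6
grip_force: 0.0
```

Run:
```python
from h import *
ims={n:vision.read_camera(n) for n in("top","side")}
p=[523.3,163,18,np.radians(8.5)]
show(ims,[("top",(150,150,250,270)),("side",(280,110,380,210))],[ringpts([558,234.5,26,np.radians(98.5)])],"pics/c8.png",3.9)
q,f=fit_grip(ims,[p[0],p[1],p[3]]);print(q,np.degrees(q[3]),f,"bend",place(q,[45,65,-4]))
s=manip.read_state();print(s["clock"],s["dq"].round(3),s["contact_force"].round(1))
```

```text
[5.22373962e+02 1.62961910e+02 1.80000000e+01 1.71168513e-02] 0.9807233389218489 0.6488382816314697 bend [[566.25482932 228.7226088   14.        ]]
11.9 [-0.016 -0.003 -0.007  0.005  0.002 -0.001  0.   ] [ 0.3  0.4 -0.1]
```

View pics/c8.png

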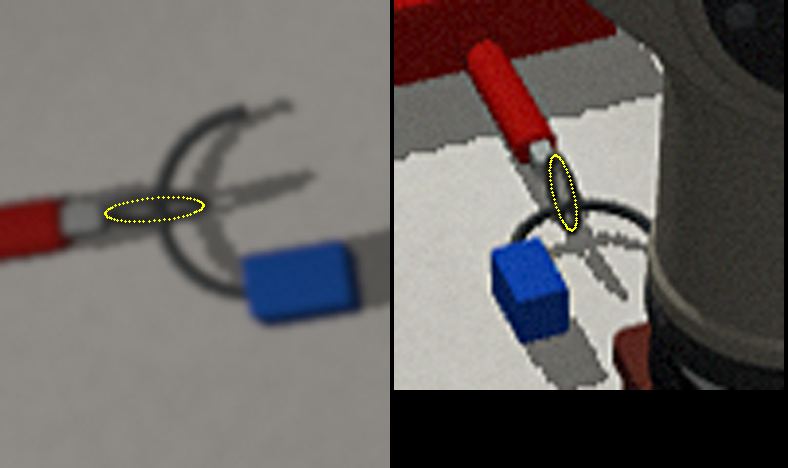

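The hook lies flat and its bar runs through the ring at about mid-bend (top px 190,203). The tip is free at (212,177), the grip is released and the arm is clear.

```bash
python3 -c "
from workcell import manip
print(manip.sign_off())"
```

```text
the job is handed in; nothing more can be done
None
```

The blue-gripped C-hook is through the dustpan's ring with the ring at about the middle of the bend. It is lying flat on the shelf and released; I didn't touch the yellow rod or the green look-alike, and handed in at about 12 s.

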